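# Walk a jammed bearing carrier out of its guide with a mallet

## Robot

A 7-joint arm with a two-finger parallel gripper is mounted at the origin on a cart in front of the work surface, level with it; the furniture and walls round the work are solid. World frame = base frame: x ahead of the robot, y to its left, z up, the work surface at z = 0. Lengths are in m, angles in rad, forces in N, time in s.
With the tool pointing down it reaches from about 0.4 to 0.9 m from the base axis. Payload 5.6 kg.
Tool frame: the origin (TCP) lies midway between the tips of the shut fingers; the grasp point (between the pads) lies manip.hold_point_z behind it (manip.hold_point_z is the distance from the TCP to the grasp point, in m); z points along the fingers, y is the line along which they close (so a half turn about z gives the same grasp; the last joint's range is limited). The gripper opens to 92 mm and grips with 3 to 60 N. Pads are 20 mm wide; open, the fingers measure 128 mm over their backs; the gripper's body (75 mm by 189 mm) begins 69 mm behind the grasp point.
Start: joints at [1.177, 0.468, -0.012, 1.603, 0.006, 1.071, -0.056], TCP at [0.223, -0.61, 0.215] pointing down, gripper open.
Joint ranges: [-2.53, 2.53], [-0.31, 2.02], [-1.57, 1.55], [0.28, 2.44], [-1.29, 4.43], [0.15, 1.84], [-2.92, 2.92]. Speed limits (rad/s): [2.57, 2.57, 3.14, 3.14, 3.14, 3.14, 3.14].

## Interface

Orientations are given as a unit quaternion [x, y, z, w].
In Python, from station import manip gives the robot as it stands.
- The arm moves only by the tool step_arm, never from a script. Its arguments are lists of equal length, an entry for each row: "gripper": the opening, from 0 (shut) to 1 (fully open); "linear": the shift along the tool's x, y, z in normalised numbers (1 is 500 mm), a list of three; "turn": the turn, a rotation vector about the tool's x, y, z in shares of 2 pi rad (1.0 is 2 pi rad), a list of three. In form: {"gripper": [gripper, ...], "linear": [[x, y, z], ...], "turn": [[wx, wy, wz], ...]}. A call has exactly 10 rows; each row is the pose to reach, as a shift and turn from the pose commanded when the call began, along the tool's axes at that moment; what a row does not reach only later rows make up. A row lasts 1/12 s, in which the tool goes at most 41.7 mm and 7.16 degrees, less where a joint would pass 70% of its speed; a pose out of reach is approached as far as the arm can. A call with a gripper value outside its range is refused whole. The fingers move at their own pace and stop on an object; "force" is the grip in N (left out, the last holds). Time passes only in rows, so rows that repeat a pose let the fingers close, or fill a call up. It gives the time, the measured TCP pose, the force, the opening and the grip force at its end, in the units of the state.
- manip.observe(): the state, without advancing time (a new reading comes with each control period).
- manip.capture(name): name is "side" or "top"; returns (picture, depth): 384x512x3 uint8, red, green, blue; 384x512 float32, m along the optical axis (not along the pixel's ray), 0 where there is no reading.
- manip.calibration(name): a dict with "fx", "fy", "cx", "cy" (pixels), "camera_from_world" (4x4, takes a point from world to camera coordinates). Camera axes: x right, y up, looking along -z (the intrinsics and any distortion apply to the point x, -y, -z); pixel columns grow to the right and rows downward; lengths in m; the calibration is good to about 2 mm. A picture is of the moment at which its call begins. calibration takes no time and is no camera call.
- manip.finish_job(): hands the job in; it is judged then, once.
The state is a dict: "clock": time; "joint_pos": joint angles; "joint_velocities": joint speeds; "joint_efforts": joint torques, N m; "ee_pos": TCP position; "tool_rot": TCP orientation; "wrist_force": force on the tool from outside, world axes, zero at the start; "wrist_torque": the same for the moment, N m; "opening": finger opening in m; "gripper_force": force on a finger pad.
Only numpy, scipy, OpenCV 4.12 (cv2) and the standard library are available. Lean on these libraries where they do the work, as an engineer would, in place of code of your own. Each camera call takes 0.05 s, during which the arm holds its last target. There are 200 camera calls.

## Task

The bearing carrier is jammed askew in its guide: take the wooden mallet and tap its two push horns lightly from side to side, so that it walks out until both of its end shoes are clear of the cheeks. Then stand the mallet upright on the rubber pad again and let go. A push on one side alone only wedges it, so never force it, touch it with nothing but the mallet, and leave the oil can, the tin and the pipe collar where they are.

Things in the scene. Friction and masses are not known exactly. Their poses are not given: they have to be found in the camera images.
- guide: Fixed steel guide: grey bed plate 154 x 180 mm, 10 mm thick (x = -70 to +84 mm, y = -90 to +90 mm), 48 mm high in all. Origin on the table, x along the guide, y across, z up. The carrier lies on the plate between two cheeks and walks out along the guide's -x, roughly toward the robot.
- left_cheek (a point): Front end (mouth) of the dark rough cheek at the guide's +y side, at its inner lower edge (guide x = 0, y = +66, z = +10 mm). Cheek from x = 0 to +42 mm, top 34 mm over the table. A shoe is clear when it lies wholly beyond the mouth, on the -x side.
- right_cheek (a point): The same of the cheek at the -y side (guide x = 0, y = -66 mm).
- keeper (a point): Middle of the top of the steel keeper strip over the carrier's cross bar (guide x = 0, y = 0, z = +48 mm): 22 mm wide, along x, 40 to 48 mm over the table, on two posts: one at x = +52 to +62 mm, behind the bar, so the bar cannot be struck in the middle and a mallet must pass behind or over it to change sides; one at x = -62 to -50 mm, which stops the freed carrier.
- carrier: Loose dark steel carrier, about 0.9 kg. Origin: centre of its underside, axes about the guide's. Cross bar 30 mm in x; shoes 40 mm long in x at both ends, 30 mm high, 0.8 mm play to each cheek; behind each shoe a horn with a round cap. A horn yields under 2 to 5 N for some mm, then the carrier wedges and the force shoots up: stop at about 7 N (15 N harms it); a tap on the other horn frees it.
- left_cap (a point): Centre of the striking face of the horn at the carrier's +y side: round, 24 mm across, looks to +x, 66 mm behind and 47 mm beside the carrier's origin, 24 mm over the table. The shoe on this side is clear when this point is below x = +46 mm in the guide's frame; it may go on to +35 mm. Meet it slowly, at some 30 mm/s: at 60 mm/s the blow alone is too hard.
- right_cap (a point): The same at the -y side.
- left_shoe (a point): Middle of the lower rear edge of the end shoe at the +y side (carrier x = +20, y = +53, z = 0 mm); this side is clear when the point's x in the guide's frame is below 0.
- right_shoe (a point): The same at the -y side.
- mallet: Loose stubby wooden mallet, 0.35 kg, that stands on its head with the handle straight up. Origin: centre of the underside; x along the head. Head 60 mm (x) by 36 mm (y) by 42 mm (z); its two striking faces are at x = +30 and -30 mm. Handle square, 24 x 24 mm with rounded edges, from z = 42 to 102 mm; it tilts least under the taps if gripped low, close above the head.
- pad: Fixed black rubber pad 110 x 110 mm, 4 mm thick, origin at the centre of its underside; the mallet's place.
- oil_can: Red pump oiler with a long spout, 156 mm high, standing; a bystander. Origin: centre of its underside.
- tin_can: Empty ribbed tin, 69 mm across, 95 mm high, standing; a bystander. Origin: centre of its underside.
- pipe_collar: Dark squarish steel pipe collar 44 x 50 x 22 mm lying on the table; a bystander. Origin: centre of its underside.
Not all that is in view belongs to the job. There is more than one size of the mallet; the one meant has the size given above.

How it is judged:
On the way, in this order (a step that is already met when the one before it is completed fails the run):
1. the mallet has been lifted off its pad (height (world z) of mallet above 0.02 m), for 0.2 s.
2. both end shoes are clear of the cheeks (x of each of left_shoe, right_shoe in the frame of guide below 0 m), for 0.2 s.
At the end, for the whole second after the job is handed in: Both end shoes of the carrier lie beyond the cheeks' front ends (their rear edges below x = 0 in the guide's frame), the carrier lies flat on the bed plate at rest, and the mallet stands upright and still on the rubber pad, within 45 mm of its centre, released (all of step 2 and angle between each of carrier, mallet's own z axis and vertical below 0.1 rad and linear speed of each of carrier, mallet below 0.02 m/s and horizontal distance between mallet and pad below 0.045 m and height (world z) of mallet below 0.01 m); the robot touches nothing.
It fails at once if the mallet presses or strikes the carrier with more than 15 N (contact force between mallet and carrier above 15 N).
It fails at once if the hand or arm touches the carrier (contact force between any of the fingers, the arm and carrier above 0.5 N).
It fails at once if the oil can, the tin or the pipe collar is moved by more than 25 mm (distance of any of oil_can, tin_can, pipe_collar from where it was at the start of the episode above 0.025 m).
It also fails if it takes over 64 s, if anything falls off the work surface, if the arm or the gripper's body presses on something with over 40 N, if the wrist force passes 120 N, or if a joint passes its speed limit or range.

## Working session

There is one attempt and no reset: what is moved stays moved. The work goes in short steps, Python scripts to look and compute and a tool call to move; the robot and the scene stay as the last step left them, time stands still between calls to the robot, and variables do not carry over. Pictures are saved under pics/ and viewed, at most 12 in all, crops included, and the job is handed in when it is done.

Besides the shell and the picture viewer there is one more tool, called after ">>>" by a JSON object that holds its "name" and its "arguments", one argument or row to a line. step_arm: Moves the arm, as the interface text tells. Its arguments: {"type":"object","properties":{"gripper":{"type":"array"},"linear":{"type":"array"},"turn":{"type":"array"},"force":{"type":"number"}},"required":["gripper","linear","turn"]}

```bash
mkdir -p pics; ls
cat > h.py <<'E'
import numpy as np, cv2
from station import manip
def grab(name,fn=None):
    p,d=manip.capture(name)
    if fn: cv2.imwrite('pics/'+fn,cv2.cvtColor(p,cv2.COLOR_RGB2BGR)); np.save('pics/'+fn+'.npy',d)
    return p,d
def cal(name):
    c=manip.calibration(name); return c,np.linalg.inv(np.array(c['camera_from_world']))
def world(name,u,v,d):
    c,wc=cal(name); u,v,d=map(np.asarray,(u,v,d))
    P=np.stack([(u-c['cx'])/c['fx']*d,-(v-c['cy'])/c['fy']*d,-d,np.ones_like(d)],-1)
    return (P@wc.T)[...,:3]
def onplane(name,u,v,z):
    a=world(name,u,v,1.0);b=world(name,u,v,2.0);t=(z-a[2])/(b[2]-a[2]);return a+t*(b-a)
def proj(name,p):
    c,_=cal(name); q=np.array(c['camera_from_world'])@np.append(p,1); return c['cx']+c['fx']*q[0]/-q[2], c['cy']-c['fy']*q[1]/-q[2]
E
python3 - <<'E'
from h import *
for n in('side','top'):
    p,d=grab(n,n+'0.png'); print({k:(np.round(v,3) if k!='camera_from_world' else np.round(np.linalg.inv(v),3)) for k,v in manip.calibration(n).items()})
print(manip.hold_point_z); s=manip.observe(); print(s)
a=cv2.imread('pics/side0.png');b=cv2.imread('pics/top0.png')
cv2.imwrite('pics/s.png',cv2.resize(a,(800,600),interpolation=3));cv2.imwrite('pics/t.png',cv2.resize(b,(800,600),interpolation=3))
E
```

```text
pics
{'fx': np.float64(351.537), 'fy': np.float64(351.537), 'cx': np.float64(248.222), 'cy': np.float64(192.525), 'camera_from_world': array([[-0.076, -0.59 ,  0.804,  1.322],
       [ 0.997, -0.031,  0.072, -0.185],
       [-0.017,  0.807,  0.59 ,  0.664],
       [ 0.   ,  0.   ,  0.   ,  1.   ]])}
{'fx': np.float64(485.863), 'fy': np.float64(485.863), 'cx': np.float64(261.2), 'cy': np.float64(193.096), 'camera_from_world': array([[ 1.400e-02,  9.860e-01, -1.650e-01,  3.220e-01],
       [-1.000e+00,  1.400e-02,  1.000e-03, -2.480e-01],
       [ 3.000e-03,  1.650e-01,  9.860e-01,  1.341e+00],
       [ 0.000e+00,  0.000e+00,  0.000e+00,  1.000e+00]])}
0.0187
{'clock': 0.1, 'joint_pos': array([ 1.17697993,  0.46827457, -0.01158506,  1.60353872,  0.00601858,
        1.07141469, -0.05628787]), 'joint_velocities': array([ 0.00048407, -0.00292131, -0.00153945, -0.00023164, -0.00107065,
        0.00104081, -0.00065377]), 'joint_efforts': array([ 1.31672878e-03, -5.21647882e+01, -1.21105963e-02, -2.44367963e+01,
       -5.66600938e-02,  1.40328871e-02,  8.23069945e-05]), 'ee_pos': array([ 0.22311892, -0.60993728,  0.21374207]), 'tool_rot': array([ 9.84660237e-01,  1.74480875e-01, -2.08184525e-04, -7.73267429e-04]), 'wrist_force': array([ 0.15956393,  0.04500217, -0.04997439]), 'wrist_torque': array([0.01711488, 0.03305699, 0.01585469]), 'gripper_force': 0.0, 'opening': 0.0920056970180931}
```

View pics/t.png

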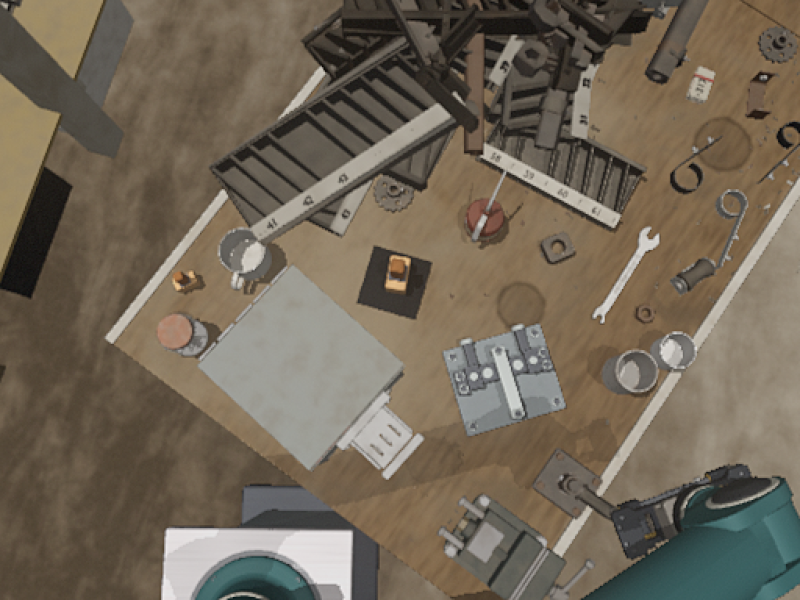

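View pics/s.png

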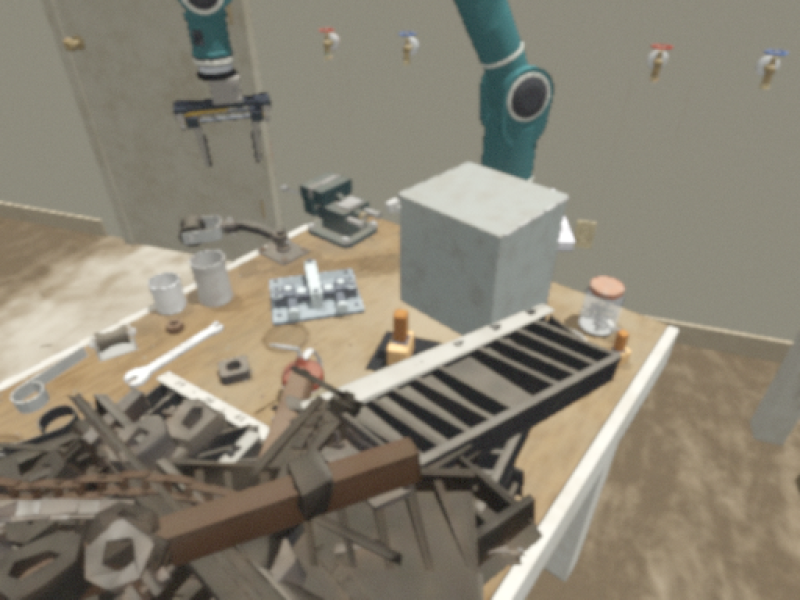

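The top picture shows two possible mallets: one on the black pad at (398,272) of the 800x600 view, native about (255,174), and a tiny one at (184,280), native (118,179). The oiler is at (485,220), the collar at (557,248), the tin at (636,372) and the guide at (504,378). I choose the mallet on the pad and check it in a close crop.

Run:
```python
from h import *
a=cv2.imread('pics/top0.png'); d=np.load('pics/top0.png.npy')
g=cv2.resize(a[202:282,280:365],None,fx=6,fy=6,interpolation=cv2.INTER_CUBIC)
m=cv2.resize(a[154:206,226:278],None,fx=5.5,fy=5.5,interpolation=cv2.INTER_CUBIC)
C=np.zeros((480,800,3),np.uint8);C[:480,:510]=g;C[:286,512:798]=m;cv2.imwrite('pics/c1.png',C)
v,u=np.mgrid[0:384,0:512]; W=world('top',u,v,d); np.save('pics/W.npy',W)
np.set_printoptions(linewidth=250)
print((W[160:200:2,240:272:2,2]*1000).astype(int))
print((W[204:280:3,282:364:3,2]*1000).astype(int))
# small mallet height, table
print((W[172:186:2,110:126:2,2]*1000).astype(int))
print('box',(W[230,200]*1000).astype(int),W[165,125],W[145,160])
```

```text
[[   2    3    1    6    3    2    0   -3   -1    7   -1   -1    0   -4    1 1341]
 [   6    5    4    3    5    7    5    2    6   -3   -4    0    7   -1    4    3]
 [   6    1    0    2    1   42   46   41    9   -5    4    5    3    0   -1   -1]
 [   2    5    7    5    5   49  103  103  105   48   45   45    3    2    3    1]
 [  -1    5    5    4    2  103  103  102  107  103   47   46    0    3    6    8]
 [   1    2    4   -1    3  104  106  103  105  103   49   48    6    5    1    6]
 [   1    3    8    6    3  100  103  105  107  104   48   14    6    3    2    6]
 [  10    0    8    1   44   93  102  105  104   99   48    0   11    3    4    7]
 [   6    1    5    6   41   69 1341   84   85   73   42    0    3    5    1    5]
 [   9    7    6    3   45   46   50   55   59   50   43    8    2    5    6    7]
 [   5    2    2    5   46   44   44   47   46   49   39    0    7    7    1    5]
 [   4    4    7    1   45   45   43   45   48   47   36    6    5    9    3    4]
 [   2    3    1    2   43   41   49   49   47   43    5    1    5    6    5    7]
 [   2    6    3    1
[... 3860 characters left out ...]
2    5   -2   -1    1   12   15    4   11   13    8    9    7    0   -2    0   -3    1    3    0   -1    0   -5    0    2    1    0]
 [  -2    1    1   -5    0    0    3   17   12    6    2    0    1    0    0   -3    0   -5   -1   -1   -2   -1    6   -1    3    0    0   -2]
 [  -2    3   -1   -1    4    0    6   -4   -1   -3    0   -4    0    0    0   -3    2    0   -3    0    0   -3    1   -3   -2   -2   -2   -1]]
[[ 0  0  2  1  1  2  0  0]
 [ 0  1 67 52  5  0 26  3]
 [ 0 67 71 66 47 25 24 29]
 [ 0 67 66 72 60 31 28 26]
 [ 3 27 60 51 49 37 29 26]
 [-1 28 20 36 31 30 28 21]
 [-1 24 29 22 24 16  6 -1]]
box [ 418 -111  239] [0.61978738 0.13563075 0.00280968] [0.64149838 0.00940088 0.14435021]
```

View pics/c1.png

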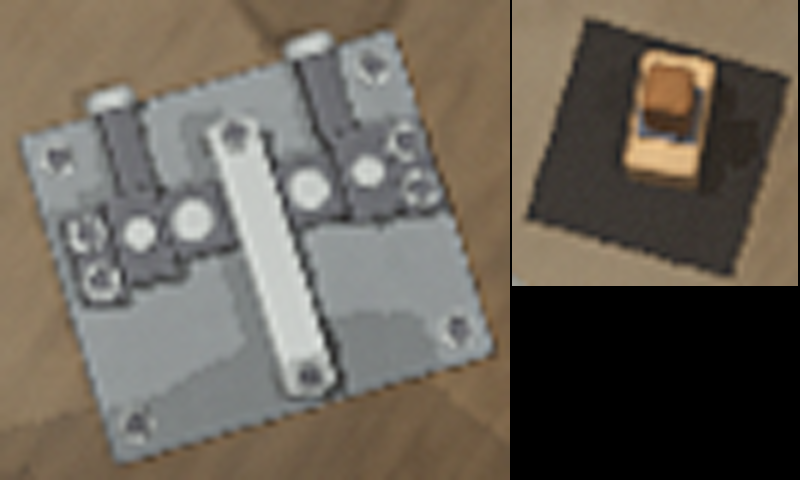

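The crop confirms the mallet on the pad: its handle top is at about 105 mm and its head top at about 46 mm, against about 67 mm overall for the tiny one. In crop pixels, the guide plate's corners are (22,140), (392,32), (495,352) and (120,462). The cap rear edges are near (110,88) and (309,33).

Run:
```python
from h import *
from scipy.spatial.transform import Rotation as R
W=np.load('pics/W.npy')
n=lambda c,o,s:((c[0]+.5)/s-.5+o[0],(c[1]+.5)/s-.5+o[1])
G=lambda c:n(c,(280,202),6)
cor=[onplane('top',*G(c),.010)[:2] for c in[(22,140),(392,32),(495,352),(120,462)]]
mod=np.array([[84,90],[84,-90],[-70,-90],[-70,90]])/1e3
w=np.array(cor);wm=w.mean(0);mm=mod.mean(0)
H=(mod-mm).T@(w-wm);U,S,V=np.linalg.svd(H);Rg=V.T@U.T
t=wm-Rg@mm; yaw=np.arctan2(Rg[1,0],Rg[0,0]); print('guide',t,yaw,'res mm',((mod@Rg.T+t)-w)*1e3)
print('edges',[np.linalg.norm(w[i]-w[(i+1)%4]) for i in range(4)])
tog=lambda p:(Rg.T@(np.array(p)[:2]-t))*1e3
for nm,c,z in[('lcap',(110,88),.036),('rcap',(309,33),.036),('lcap lo',(110,113),.036),('rcap lo',(310,58),.036),('keeper far',(232,118),.048),('keeper near',(310,395),.048)]:
    p=onplane('top',*G(c),z);print(nm,p.round(4),tog(p).round(1))
np.savez('pics/guide.npz',t=t,Rg=Rg,yaw=yaw)
# mallet
sub=np.zeros(W.shape[:2],bool);sub[160:190,240:268]=1
hp=W[sub&(W[...,2]>.097)&(W[...,2]<.112)];print('handle top',hp.mean(0),len(hp), hp.min(0),hp.max(0))
hd=sub&(W[...,2]>.036)&(W[...,2]<.054);q=W[sub&(W[...,2]>.036)&(W[...,2]<.2)];
print('head rect',cv2.minAreaRect((W[hd][:,:2]*1e3).astype(np.float32)))
M=lambda c:n((c[0]-512,c[1]),(226,154),5.5)
hc=[onplane('top',*M(c),.046)[:2] for c in[(640,48),(716,56),(699,181),(625,172)]]
hc=np.array(hc);print('headtop corners',hc.round(4),hc.mean(0))
e=hc[0]-hc[3]+hc[1]-hc[2];print('mallet yaw',np.arctan2(e[1],e[0]),np.linalg.norm(e)/2,np.linalg.norm(hc[0]-hc[1]))
pc=np.array([onplane('top',*M(c),.004)[:2] for c in[(590,18),(790,77),(733,276),(528,218)]]);print('pad',pc.mean(0),[np.linalg.norm(pc[i]-pc[(i+1)%4]) for i in range(4)])
for nm,(u,v) in dict(oil=(485,220),spout=(503,170),collar=(557,248),tin=(636,372)).items():
    p=onplane('top',u/1.5625,v/1.5625,.0);print(nm,p.round(3),tog(p).round(0),W[int(v/1.5625),int(u/1.5625)])
s=manip.observe();T=R.from_quat(s['tool_rot']);print(s['ee_pos'],T.as_matrix().round(3))
```

```text
guide [ 0.40304817 -0.42070419] 0.2976344688368504 res mm [[ 0.8461855   1.07881715]
 [ 1.24893346 -0.72336679]
 [-0.37684016 -1.3185849 ]
 [-1.7182788   0.96313454]]
edges [np.float64(0.17815900099981632), np.float64(0.15227118155455263), np.float64(0.17742627164004385), np.float64(0.15151572062706908)]
lcap [ 0.4776 -0.3494  0.036 ] [92.1 46.3]
rcap [ 0.5039 -0.4393  0.036 ] [ 90.9 -47.3]
lcap lo [ 0.4662 -0.3494  0.036 ] [81.3 49.6]
rcap lo [ 0.4925 -0.4396  0.036 ] [ 79.9 -44.3]
keeper far [ 0.4635 -0.4028  0.048 ] [63.  -0.6]
keeper near [ 0.3419 -0.4364  0.048 ] [-63.1   2.9]
handle top [ 0.58817076 -0.23027049  0.10456864] 81 [ 0.57644668 -0.24259419  0.0979911 ] [ 0.59967222 -0.21901161  0.11125565]
head rect ((588.85107421875, -230.4337158203125), (35.73421096801758, 60.41221618652344), 80.87377166748047)
headtop corners [[ 0.6226 -0.2143]
 [ 0.6191 -0.2521]
 [ 0.5559 -0.2446]
 [ 0.5599 -0.2081]] [ 0.58940199 -0.22980472]
mallet yaw -0.10896814092689491 0.06332181748930713 0.03796253588949184
pad [ 0.58107535 -0.22450654] [np.float64(0.10716122621257816), np.float64(0.10702102978897099), np.float64(0.10810281643435077), np.float64(0.1086047612355943)]
oil [ 0.699 -0.387  0.   ] [292. -55.] [ 0.67834506 -0.37801207  0.08043092]
spout [ 0.795 -0.421  0.   ] [ 374. -115.] [ 0.79655651 -0.41813537  0.00096431]
collar [ 0.648 -0.518  0.   ] [ 206. -165.] [ 0.65100197 -0.51713217 -0.00274453]
tin [ 0.426 -0.653  0.   ] [ -47. -229.] [ 0.42567722 -0.652737    0.00174117]
[ 0.22311892 -0.60993728  0.21374207] [[ 0.939  0.344 -0.001]
 [ 0.344 -0.939  0.001]
 [-0.    -0.002 -1.   ]]
```

Run:
```python
from h import *
g=np.load('pics/guide.npz')
b=np.array([onplane('top',u/1.5625,v/1.5625,.239)[:2] for u,v in[(290,267),(403,370),(312,468),(198,365)]]);print(b.round(3))
m=np.array([.5885,-.2302])
def gap(c,yx,hx,hy):
    r=cv2.boxPoints(((float(c[0])*1e3,float(c[1])*1e3),(2*hx,2*hy),float(np.degrees(yx)))).astype(np.float32)
    return max(-cv2.pointPolygonTest(r,tuple(map(float,p*1e3)),True) for p in b) , min(-cv2.pointPolygonTest((b*1e3).astype(np.float32).reshape(-1,1,2),tuple(map(float,p)),True) for p in r)
print('close x',gap(m,-.109,95,37.5),'close y',gap(m,-.109,37.5,95))
T=lambda gp:g['Rg']@(np.array(gp)/1e3)+g['t']
for gp in[(125,42),(65,42),(125,-42)]: print(gp,T(gp),'cx',gap(T(gp),.298,95,37.5)[1],'cy',gap(T(gp),.298,37.5,95)[1])
```

```text
[[ 0.555 -0.073]
 [ 0.405 -0.243]
 [ 0.264 -0.116]
 [ 0.408  0.054]]
close x (253.50310423004396, 29.594497597603333) close y (297.1393960737672, 43.39037810390519)
(125, 42) [ 0.51023539 -0.34389337] cx 92.91186805458007 cy 44.8804711374336
(65, 42) [ 0.45287341 -0.36148894] cx 122.99388068223818 cy 41.79807968188639
(125, -42) [ 0.53486918 -0.42420013] cx 175.39238015157483 cy 120.8967413624239
```

The rows are not in the units I measure in: shifts go in shares of 500 mm and turns go in shares of 2 pi rad. I convert before sending: 0.474 m / 0.5 = 0.948, -0.231 m / 0.5 = -0.462, -1.09 rad / 6.2832 = -0.1735.

>>> {"name": "step_arm", "arguments": {
  "gripper": [1,1,1,1,1,1,1,1,1,1],
  "linear": [
    [0.948,-0.462,0],
    [0.948,-0.462,0],
    [0.948,-0.462,0],
    [0.948,-0.462,0],
    [0.948,-0.462,0],
    [0.948,-0.462,0],
    [0.948,-0.462,0],
    [0.948,-0.462,0],
    [0.948,-0.462,0],
    [0.948,-0.462,0]
  ],
  "turn": [
    [0,0,-0.1735],
    [0,0,-0.1735],
    [0,0,-0.1735],
    [0,0,-0.1735],
    [0,0,-0.1735],
    [0,0,-0.1735],
    [0,0,-0.1735],
    [0,0,-0.1735],
    [0,0,-0.1735],
    [0,0,-0.1735]
  ],
  "force": 60
}}

```text
clock: 0.93
ee_pos: [0.5132, -0.3087, 0.2143]
tool_rot: [0.75, 0.661, -0.0, -0.0]
wrist_force: [0.7, -0.3, 0.0]
opening: 0.0919
gripper_force: 0.0
```

In the tool's units: 0.161 m / 0.5 = 0.322, 0.0874 m / 0.5 = 0.1748.

>>> {"name": "step_arm", "arguments": {
  "gripper": [1,1,1,1,1,1,1,1,1,1],
  "linear": [
    [0.1748,0.1296,0],
    [0.1748,0.1296,0],
    [0.1748,0.1296,0.06],
    [0.1748,0.1296,0.12],
    [0.1748,0.1296,0.18],
    [0.1748,0.1296,0.24],
    [0.1748,0.1296,0.28],
    [0.1748,0.1296,0.31],
    [0.1748,0.1296,0.322],
    [0.1748,0.1296,0.322]
  ],
  "turn": [
    [0,0,0],
    [0,0,0],
    [0,0,0],
    [0,0,0],
    [0,0,0],
    [0,0,0],
    [0,0,0],
    [0,0,0],
    [0,0,0],
    [0,0,0]
  ]
}}

```text
clock: 1.77
ee_pos: [0.5866, -0.2316, 0.0516]
tool_rot: [0.752, 0.66, -0.001, -0.002]
wrist_force: [-0.1, -0.1, 0.5]
opening: 0.0916
gripper_force: 0.0
```

Run:
```python
from h import *
p,d=grab('side','s1.png'); a=cv2.imread('pics/s1.png')
u,v=proj('side',[.5885,-.23,.06]); u,v=int(u),int(v); print(u,v,manip.observe()['ee_pos'],manip.observe()['wrist_force'])
cv2.imwrite('pics/c2.png',cv2.resize(a[v-55:v+35,u-60:u+60],None,fx=6,fy=6,interpolation=3))
```

```text
256 212 [ 0.58763999 -0.23193518  0.05310125] [ 0.17681487 -1.29713248  0.36620232]
```

View pics/c2.png

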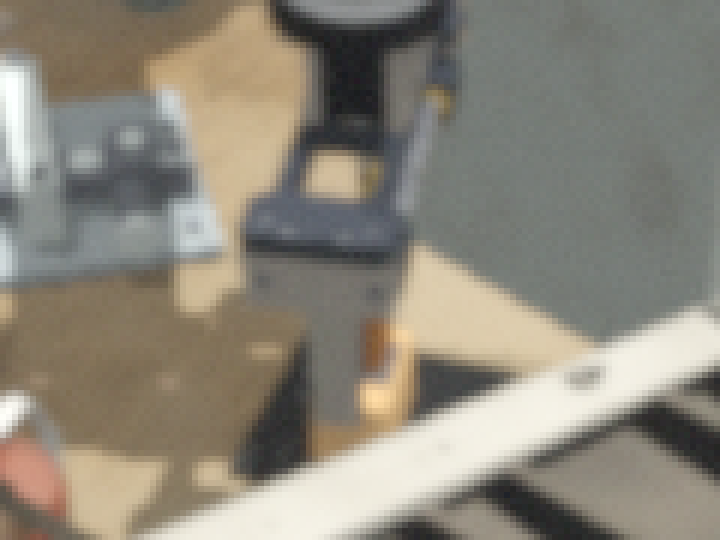

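The handle sits between the open fingers, offset about 3 mm to +y: finger columns 312–370, handle edge at 390, rows 320–420. I shift +2.5 mm along tool x and close.

In the tool's units: 0.0025 m / 0.5 = 0.005, 0.001 m / 0.5 = 0.002.

>>> {"name": "step_arm", "arguments": {
  "gripper": [1,0.5,0,0,0,0,0,0,0,0],
  "linear": [
    [0.005,0.002,0],
    [0.005,0.002,0],
    [0.005,0.002,0],
    [0.005,0.002,0],
    [0.005,0.002,0],
    [0.005,0.002,0],
    [0.005,0.002,0],
    [0.005,0.002,0],
    [0.005,0.002,0],
    [0.005,0.002,0]
  ],
  "turn": [
    [0,0,0],
    [0,0,0],
    [0,0,0],
    [0,0,0],
    [0,0,0],
    [0,0,0],
    [0,0,0],
    [0,0,0],
    [0,0,0],
    [0,0,0]
  ],
  "force": 60
}}

```text
clock: 2.65
ee_pos: [0.5892, -0.2297, 0.0535]
tool_rot: [0.752, 0.66, -0.0, -0.0]
wrist_force: [0.1, 0.3, -0.0]
opening: 0.0341
gripper_force: 0.0
```

In the tool's units: -0.06 m / 0.5 = -0.12, -0.045 m / 0.5 = -0.09.

>>> {"name": "step_arm", "arguments": {
  "gripper": [0,0,0,0,0,0,0,0,0,0],
  "linear": [
    [0.005,0.002,0],
    [0.005,0.002,0],
    [0.005,0.002,0],
    [0.005,0.002,0],
    [0.005,0.002,0],
    [0.005,0.002,0],
    [0.005,0.002,-0.02],
    [0.005,0.002,-0.05],
    [0.005,0.002,-0.09],
    [0.005,0.002,-0.12]
  ],
  "turn": [
    [0,0,0],
    [0,0,0],
    [0,0,0],
    [0,0,0],
    [0,0,0],
    [0,0,0],
    [0,0,0],
    [0,0,0],
    [0,0,0],
    [0,0,0]
  ]
}}

```text
clock: 3.48
ee_pos: [0.5901, -0.2277, 0.1148]
tool_rot: [0.752, 0.66, -0.0, -0.0]
wrist_force: [0.4, 0.6, -3.0]
opening: 0.0236
gripper_force: 59.9
```

In the tool's units: -0.12 m / 0.5 = -0.24, -0.051 m / 0.5 = -0.102, -0.42 rad / 6.2832 = -0.0668.

>>> {"name": "step_arm", "arguments": {
  "gripper": [0,0,0,0,0,0,0,0,0,0],
  "linear": [
    [-0.06,-0.026,0],
    [-0.12,-0.054,0],
    [-0.18,-0.08,0],
    [-0.23,-0.102,0],
    [-0.24,-0.108,0.02],
    [-0.24,-0.108,0.05],
    [-0.24,-0.108,0.08],
    [-0.24,-0.108,0.1],
    [-0.24,-0.108,0.102],
    [-0.24,-0.108,0.102]
  ],
  "turn": [
    [0,0,-0.0159],
    [0,0,-0.0318],
    [0,0,-0.0477],
    [0,0,-0.0637],
    [0,0,-0.0668],
    [0,0,-0.0668],
    [0,0,-0.0668],
    [0,0,-0.0668],
    [0,0,-0.0668],
    [0,0,-0.0668]
  ]
}}

```text
clock: 4.32
ee_pos: [0.5211, -0.3388, 0.062]
tool_rot: [0.597, 0.802, -0.0, -0.001]
wrist_force: [0.2, -0.3, -3.0]
opening: 0.0236
gripper_force: 59.9
```

```bash
cat > look.py <<'E'
import sys
from h import *
from scipy.spatial.transform import Rotation as R
g=np.load('pics/guide.npz')
s=manip.observe();m=R.from_quat(s['tool_rot']).as_matrix()
print('guide tcp',(g['Rg'].T@(s['ee_pos'][:2]-g['t'])*1e3).round(1),'z',s['ee_pos'][2].round(4),'ytool yaw',np.arctan2(m[1,1],m[0,1]).round(4),'tilt',m[2].round(3),'Fg',(g['Rg'].T@s['wrist_force'][:2]).round(2),s['clock'])
if len(sys.argv)>1:
    grab('top',sys.argv[1]+'t.png');grab('side',sys.argv[1]+'s.png')
    a=cv2.imread('pics/%st.png'%sys.argv[1]);b=cv2.imread('pics/%ss.png'%sys.argv[1])
    u,v=map(int,proj('side',[.48,-.40,.03]))
    C=np.zeros((430,800,3),np.uint8);C[:,:425]=cv2.resize(a[200:286,280:365],(425,430),interpolation=3)
    C[:350,430:]=cv2.resize(b[v-35:v+35,u-32:u+42],(370,350),interpolation=3);cv2.imwrite('pics/%s.png'%sys.argv[1],C);print(u-32,v-35)
E
python3 look.py L1
```

```text
guide tcp [136.9  43.7] z 0.062 ytool yaw 0.2903 tilt [ 0.001 -0.001 -1.   ] Fg [ 0.09 -0.37] 4.3167
170 160
```

View pics/L1.png

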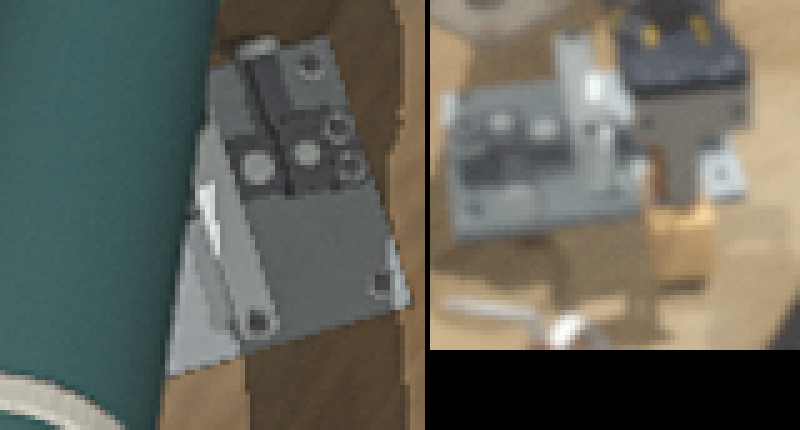

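Side view: the mallet is upright in the grip behind the left cap, its head at about (680,240) of the crop. The right cap is visible from the top at (258,48). Cautious first tap on the left.

In the tool's units: -0.018 m / 0.5 = -0.036, -0.01 m / 0.5 = -0.02.

>>> {"name": "step_arm", "arguments": {
  "gripper": [0,0,0,0,0,0,0,0,0,0],
  "linear": [
    [0,-0.008,-0.003],
    [0,-0.016,-0.003],
    [0,-0.02,-0.003],
    [0,-0.024,-0.003],
    [0,-0.027,-0.003],
    [0,-0.03,-0.003],
    [0,-0.033,-0.003],
    [0,-0.036,-0.003],
    [0,-0.036,-0.003],
    [0,-0.036,-0.003]
  ],
  "turn": [
    [0,0,0],
    [0,0,0],
    [0,0,0],
    [0,0,0],
    [0,0,0],
    [0,0,0],
    [0,0,0],
    [0,0,0],
    [0,0,0],
    [0,0,0]
  ]
}}

```text
clock: 5.25
ee_pos: [0.5054, -0.3438, 0.0643]
tool_rot: [0.597, 0.802, 0.001, 0.001]
wrist_force: [3.2, 2.1, -4.0]
opening: 0.0238
gripper_force: 59.9
```

```bash
python3 look.py
```

```text
guide tcp [120.4  43.5] z 0.0643 ytool yaw 0.2906 tilt [-0.     0.002 -1.   ] Fg [3.66 1.04] 5.25
```

In the tool's units: -0.003 m / 0.5 = -0.006, -0.002 m / 0.5 = -0.004.

>>> {"name": "step_arm", "arguments": {
  "gripper": [0,0,0,0,0,0,0,0,0,0],
  "linear": [
    [0,-0.001,0],
    [0,-0.002,0],
    [0,-0.003,0],
    [0,-0.004,0],
    [0,-0.005,0],
    [0,-0.006,0],
    [0,-0.006,0],
    [0,-0.006,0],
    [0,-0.006,0],
    [0,-0.006,0]
  ],
  "turn": [
    [0,0,0],
    [0,0,0],
    [0,0,0],
    [0,0,0],
    [0,0,0],
    [0,0,0],
    [0,0,0],
    [0,0,0],
    [0,0,0],
    [0,0,0]
  ]
}}

```text
clock: 6.08
ee_pos: [0.5022, -0.3445, 0.0643]
tool_rot: [0.597, 0.802, 0.001, 0.0]
wrist_force: [3.8, 3.1, -3.7]
opening: 0.0238
gripper_force: 59.9
```

```bash
python3 look.py
```

```text
guide tcp [117.1  43.8] z 0.0643 ytool yaw 0.2906 tilt [ 0.     0.001 -1.   ] Fg [4.52 1.9 ] 6.0833
```

In the tool's units: -0.003 m / 0.5 = -0.006, -0.001 m / 0.5 = -0.002.

>>> {"name": "step_arm", "arguments": {
  "gripper": [0,0,0,0,0,0,0,0,0,0],
  "linear": [
    [0,-0.001,0],
    [0,-0.002,0],
    [0,-0.003,0],
    [0,-0.004,0],
    [0,-0.005,0],
    [0,-0.006,0],
    [0,-0.006,0],
    [0,-0.006,0],
    [0,-0.006,0],
    [0,-0.006,0]
  ],
  "turn": [
    [0,0,0],
    [0,0,0],
    [0,0,0],
    [0,0,0],
    [0,0,0],
    [0,0,0],
    [0,0,0],
    [0,0,0],
    [0,0,0],
    [0,0,0]
  ]
}}

```text
clock: 6.92
ee_pos: [0.5002, -0.3439, 0.0643]
tool_rot: [0.597, 0.802, 0.002, 0.0]
wrist_force: [5.6, 4.9, -2.7]
opening: 0.0237
gripper_force: 59.9
```

```bash
python3 look.py L2
```

```text
guide tcp [115.4  44.9] z 0.0643 ytool yaw 0.2912 tilt [ 0.002  0.003 -1.   ] Fg [6.78 3.08] 6.9167
170 160
```

View pics/L2.png

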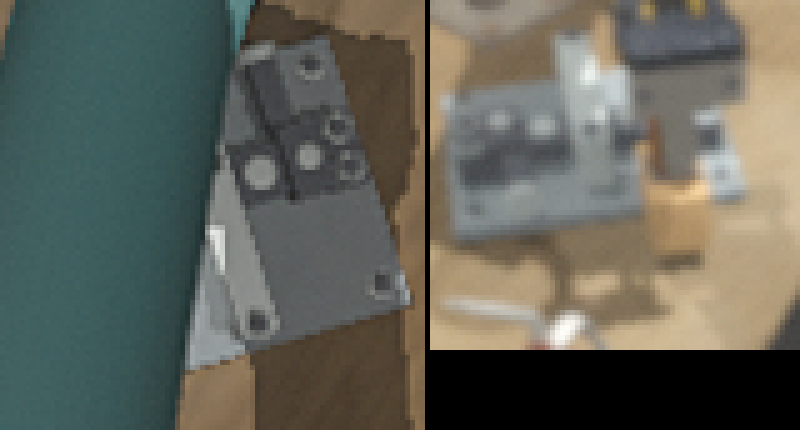

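Left cap moved about 5 mm and wedged at 7 N. The right cap also shifted slightly, to (260,54). Now the right side.

In the tool's units: -0.087 m / 0.5 = -0.174, -0.085 m / 0.5 = -0.17.

>>> {"name": "step_arm", "arguments": {
  "gripper": [0,0,0,0,0,0,0,0,0,0],
  "linear": [
    [0,0.028,0],
    [-0.03,0.04,0],
    [-0.1,0.04,0],
    [-0.17,0.036,0],
    [-0.174,0.026,0],
    [-0.174,0.022,0],
    [-0.174,0.018,0],
    [-0.174,0.014,0],
    [-0.174,0.01,0],
    [-0.174,0.006,0]
  ],
  "turn": [
    [0,0,0],
    [0,0,0],
    [0,0,0],
    [0,0,0],
    [0,0,0],
    [0,0,0],
    [0,0,0],
    [0,0,0],
    [0,0,0],
    [0,0,0]
  ]
}}

```text
clock: 7.85
ee_pos: [0.5273, -0.4271, 0.0643]
tool_rot: [0.597, 0.802, 0.001, 0.0]
wrist_force: [3.5, 0.1, -4.8]
opening: 0.0236
gripper_force: 59.9
```

```bash
python3 look.py
```

```text
guide tcp [116.9 -42.5] z 0.0643 ytool yaw 0.2919 tilt [ 0.     0.002 -1.   ] Fg [ 3.4  -0.98] 7.85
```

>>> {"name": "step_arm", "arguments": {
  "gripper": [0,0,0,0,0,0,0,0,0,0],
  "linear": [
    [0,-0.002,0],
    [0,-0.004,0],
    [0,-0.006,0],
    [0,-0.008,0],
    [0,-0.01,0],
    [0,-0.012,0],
    [0,-0.012,0],
    [0,-0.012,0],
    [0,-0.012,0],
    [0,-0.012,0]
  ],
  "turn": [
    [0,0,0],
    [0,0,0],
    [0,0,0],
    [0,0,0],
    [0,0,0],
    [0,0,0],
    [0,0,0],
    [0,0,0],
    [0,0,0],
    [0,0,0]
  ]
}}

```text
clock: 8.68
ee_pos: [0.5214, -0.4311, 0.0646]
tool_rot: [0.598, 0.802, 0.0, 0.001]
wrist_force: [4.9, -0.8, -4.9]
opening: 0.0237
gripper_force: 59.9
```

```bash
python3 look.py
```

```text
guide tcp [110.2 -44.6] z 0.0646 ytool yaw 0.2899 tilt [-0.002  0.002 -1.   ] Fg [ 4.42 -2.15] 8.6833
```

In the tool's units: 0.087 m / 0.5 = 0.174, 0.085 m / 0.5 = 0.17.

>>> {"name": "step_arm", "arguments": {
  "gripper": [0,0,0,0,0,0,0,0,0,0],
  "linear": [
    [0,0.028,0],
    [0.03,0.036,0],
    [0.1,0.036,0],
    [0.17,0.03,0],
    [0.174,0.02,0],
    [0.174,0.015,0],
    [0.174,0.01,0],
    [0.174,0.005,0],
    [0.174,0,0],
    [0.174,-0.004,0]
  ],
  "turn": [
    [0,0,0],
    [0,0,0],
    [0,0,0],
    [0,0,0],
    [0,0,0],
    [0,0,0],
    [0,0,0],
    [0,0,0],
    [0,0,0],
    [0,0,0]
  ]
}}

```text
clock: 9.52
ee_pos: [0.4953, -0.3476, 0.0644]
tool_rot: [0.598, 0.802, 0.001, 0.001]
wrist_force: [3.9, 3.2, -3.3]
opening: 0.0238
gripper_force: 59.9
```

```bash
python3 look.py
```

```text
guide tcp [109.7  42.9] z 0.0644 ytool yaw 0.2895 tilt [-0.     0.003 -1.   ] Fg [4.64 1.92] 9.5167
```

In the tool's units: -0.003 m / 0.5 = -0.006, -0.0025 m / 0.5 = -0.005.

>>> {"name": "step_arm", "arguments": {
  "gripper": [0,0,0,0,0,0,0,0,0,0],
  "linear": [
    [0,-0.001,0],
    [0,-0.002,0],
    [0,-0.003,0],
    [0,-0.004,0],
    [0,-0.005,0],
    [0,-0.006,0],
    [0,-0.006,0],
    [0,-0.006,0],
    [0,-0.006,0],
    [0,-0.006,0]
  ],
  "turn": [
    [0,0,0],
    [0,0,0],
    [0,0,0],
    [0,0,0],
    [0,0,0],
    [0,0,0],
    [0,0,0],
    [0,0,0],
    [0,0,0],
    [0,0,0]
  ]
}}

```text
clock: 10.35
ee_pos: [0.4927, -0.3477, 0.0644]
tool_rot: [0.597, 0.802, 0.001, 0.001]
wrist_force: [5.6, 3.7, -3.6]
opening: 0.0238
gripper_force: 59.9
```

```bash
python3 look.py
```

```text
guide tcp [107.1  43.4] z 0.0644 ytool yaw 0.2904 tilt [-0.     0.003 -1.   ] Fg [6.42 1.92] 10.35
```

In the tool's units: -0.087 m / 0.5 = -0.174, -0.085 m / 0.5 = -0.17.

>>> {"name": "step_arm", "arguments": {
  "gripper": [0,0,0,0,0,0,0,0,0,0],
  "linear": [
    [0,0.028,0],
    [-0.03,0.036,0],
    [-0.1,0.036,0],
    [-0.17,0.03,0],
    [-0.174,0.02,0],
    [-0.174,0.015,0],
    [-0.174,0.01,0],
    [-0.174,0.005,0],
    [-0.174,0.001,0],
    [-0.174,-0.002,0]
  ],
  "turn": [
    [0,0,0],
    [0,0,0],
    [0,0,0],
    [0,0,0],
    [0,0,0],
    [0,0,0],
    [0,0,0],
    [0,0,0],
    [0,0,0],
    [0,0,0]
  ]
}}

```text
clock: 11.18
ee_pos: [0.5161, -0.4309, 0.0645]
tool_rot: [0.597, 0.802, 0.001, 0.001]
wrist_force: [2.9, 0.7, -5.4]
opening: 0.0235
gripper_force: 59.9
```

```bash
python3 look.py
```

```text
guide tcp [105.1 -42.9] z 0.0645 ytool yaw 0.2921 tilt [-0.001  0.002 -1.   ] Fg [ 2.95 -0.18] 11.1833
```

In the tool's units: -0.005 m / 0.5 = -0.01, -0.002 m / 0.5 = -0.004.

>>> {"name": "step_arm", "arguments": {
  "gripper": [0,0,0,0,0,0,0,0,0,0],
  "linear": [
    [0,-0.002,0],
    [0,-0.004,0],
    [0,-0.006,0],
    [0,-0.008,0],
    [0,-0.009,0],
    [0,-0.01,0],
    [0,-0.01,0],
    [0,-0.01,0],
    [0,-0.01,0],
    [0,-0.01,0]
  ],
  "turn": [
    [0,0,0],
    [0,0,0],
    [0,0,0],
    [0,0,0],
    [0,0,0],
    [0,0,0],
    [0,0,0],
    [0,0,0],
    [0,0,0],
    [0,0,0]
  ]
}}

```text
clock: 12.02
ee_pos: [0.5106, -0.4342, 0.0644]
tool_rot: [0.598, 0.802, -0.0, 0.001]
wrist_force: [5.0, -0.6, -4.9]
opening: 0.0236
gripper_force: 59.9
```

```bash
python3 look.py
```

```text
guide tcp [ 98.9 -44.4] z 0.0644 ytool yaw 0.2899 tilt [-0.002  0.001 -1.   ] Fg [ 4.61 -2.  ] 12.0167
```

In the tool's units: 0.087 m / 0.5 = 0.174, 0.012 m / 0.5 = 0.024.

>>> {"name": "step_arm", "arguments": {
  "gripper": [0,0,0,0,0,0,0,0,0,0],
  "linear": [
    [0,0.03,0],
    [0.03,0.038,0],
    [0.1,0.038,0],
    [0.17,0.032,0],
    [0.174,0.024,0],
    [0.174,0.019,0],
    [0.174,0.014,0],
    [0.174,0.009,0],
    [0.174,0.004,0],
    [0.174,-0.001,0]
  ],
  "turn": [
    [0,0,0],
    [0,0,0],
    [0,0,0],
    [0,0,0],
    [0,0,0],
    [0,0,0],
    [0,0,0],
    [0,0,0],
    [0,0,0],
    [0,0,0]
  ]
}}

```text
clock: 12.85
ee_pos: [0.4861, -0.3503, 0.0644]
tool_rot: [0.598, 0.802, 0.001, 0.001]
wrist_force: [4.4, 3.4, -2.7]
opening: 0.0239
gripper_force: 59.9
```

```bash
python3 look.py
```

```text
guide tcp [100.   42.9] z 0.0644 ytool yaw 0.2892 tilt [-0.     0.003 -1.   ] Fg [5.19 1.95] 12.85
```

In the tool's units: -0.003 m / 0.5 = -0.006, -0.0025 m / 0.5 = -0.005.

>>> {"name": "step_arm", "arguments": {
  "gripper": [0,0,0,0,0,0,0,0,0,0],
  "linear": [
    [0,-0.0014,0],
    [0,-0.0028,0],
    [0,-0.004,0],
    [0,-0.005,0],
    [0,-0.006,0],
    [0,-0.006,0],
    [0,-0.006,0],
    [0,-0.006,0],
    [0,-0.006,0],
    [0,-0.006,0]
  ],
  "turn": [
    [0,0,0],
    [0,0,0],
    [0,0,0],
    [0,0,0],
    [0,0,0],
    [0,0,0],
    [0,0,0],
    [0,0,0],
    [0,0,0],
    [0,0,0]
  ]
}}

```text
clock: 13.68
ee_pos: [0.4832, -0.3503, 0.0644]
tool_rot: [0.597, 0.802, 0.001, 0.001]
wrist_force: [4.8, 3.9, -2.3]
opening: 0.0242
gripper_force: 59.9
```

```bash
python3 look.py L3
```

```text
guide tcp [97.3 43.8] z 0.0644 ytool yaw 0.2905 tilt [ 0.     0.003 -1.   ] Fg [5.71 2.3 ] 13.6833
170 160
```

View pics/L3.png

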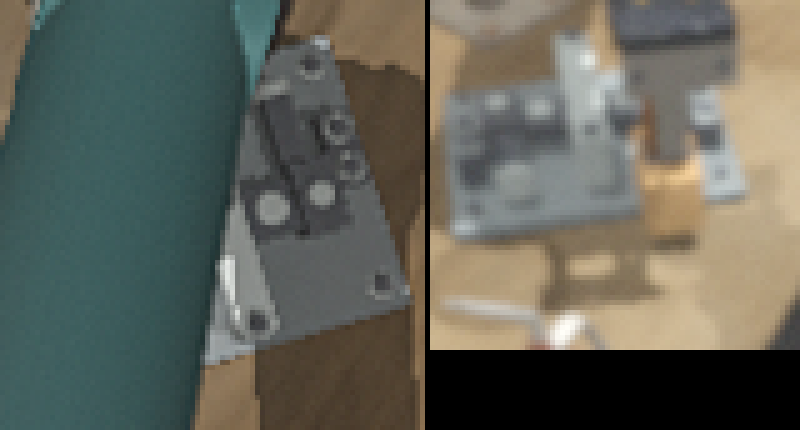

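Top view: the right horn and bar have advanced about 20 mm, with the right cap now at (270,88). The mallet is still upright. I continue with the right side.

>>> {"name": "step_arm", "arguments": {
  "gripper": [0,0,0,0,0,0,0,0,0,0],
  "linear": [
    [0,0.024,0],
    [-0.03,0.028,0],
    [-0.1,0.028,0],
    [-0.17,0.024,0],
    [-0.174,0.017,0],
    [-0.174,0.012,0],
    [-0.174,0.007,0],
    [-0.174,0.002,0],
    [-0.174,-0.003,0],
    [-0.174,-0.006,0]
  ],
  "turn": [
    [0,0,0],
    [0,0,0],
    [0,0,0],
    [0,0,0],
    [0,0,0],
    [0,0,0],
    [0,0,0],
    [0,0,0],
    [0,0,0],
    [0,0,0]
  ]
}}

```text
clock: 14.62
ee_pos: [0.5049, -0.4343, 0.0645]
tool_rot: [0.597, 0.802, 0.001, 0.001]
wrist_force: [3.4, 0.7, -5.7]
opening: 0.0238
gripper_force: 59.9
```

```bash
python3 look.py
```

```text
guide tcp [ 93.4 -42.9] z 0.0645 ytool yaw 0.2918 tilt [-0.001  0.002 -1.   ] Fg [ 3.51 -0.3 ] 14.6167
```

In the tool's units: -0.0055 m / 0.5 = -0.011, -0.002 m / 0.5 = -0.004.

>>> {"name": "step_arm", "arguments": {
  "gripper": [0,0,0,0,0,0,0,0,0,0],
  "linear": [
    [0,-0.002,0],
    [0,-0.004,0],
    [0,-0.006,0],
    [0,-0.008,0],
    [0,-0.01,0],
    [0,-0.011,0],
    [0,-0.011,0],
    [0,-0.011,0],
    [0,-0.011,0],
    [0,-0.011,0]
  ],
  "turn": [
    [0,0,0],
    [0,0,0],
    [0,0,0],
    [0,0,0],
    [0,0,0],
    [0,0,0],
    [0,0,0],
    [0,0,0],
    [0,0,0],
    [0,0,0]
  ]
}}

```text
clock: 15.45
ee_pos: [0.4988, -0.4372, 0.0644]
tool_rot: [0.597, 0.802, -0.0, 0.0]
wrist_force: [4.4, -0.4, -3.4]
opening: 0.0234
gripper_force: 59.9
```

```bash
python3 look.py
```

```text
guide tcp [ 86.7 -43.9] z 0.0644 ytool yaw 0.29 tilt [-0.001  0.    -1.   ] Fg [ 4.06 -1.67] 15.45
```

In the tool's units: 0.087 m / 0.5 = 0.174, 0.016 m / 0.5 = 0.032.

>>> {"name": "step_arm", "arguments": {
  "gripper": [0,0,0,0,0,0,0,0,0,0],
  "linear": [
    [0,0.032,0],
    [0.024,0.046,0],
    [0.1,0.046,0],
    [0.17,0.038,0],
    [0.174,0.028,0],
    [0.174,0.023,0],
    [0.174,0.018,0],
    [0.174,0.013,0],
    [0.174,0.008,0],
    [0.174,0.003,0]
  ],
  "turn": [
    [0,0,0],
    [0,0,0],
    [0,0,0],
    [0,0,0],
    [0,0,0],
    [0,0,0],
    [0,0,0],
    [0,0,0],
    [0,0,0],
    [0,0,0]
  ]
}}

```text
clock: 16.28
ee_pos: [0.4765, -0.3531, 0.0643]
tool_rot: [0.598, 0.802, 0.001, 0.001]
wrist_force: [4.5, 2.4, -4.3]
opening: 0.0239
gripper_force: 59.9
```

```bash
python3 look.py
```

```text
guide tcp [90.  43.1] z 0.0643 ytool yaw 0.2892 tilt [-0.     0.003 -1.   ] Fg [4.97 1.02] 16.2833
```

In the tool's units: -0.004 m / 0.5 = -0.008, -0.003 m / 0.5 = -0.006.

>>> {"name": "step_arm", "arguments": {
  "gripper": [0,0,0,0,0,0,0,0,0,0],
  "linear": [
    [0,-0.0016,0],
    [0,-0.0032,0],
    [0,-0.0048,0],
    [0,-0.006,0],
    [0,-0.0072,0],
    [0,-0.008,0],
    [0,-0.008,0],
    [0,-0.008,0],
    [0,-0.008,0],
    [0,-0.008,0]
  ],
  "turn": [
    [0,0,0],
    [0,0,0],
    [0,0,0],
    [0,0,0],
    [0,0,0],
    [0,0,0],
    [0,0,0],
    [0,0,0],
    [0,0,0],
    [0,0,0]
  ]
}}

```text
clock: 17.12
ee_pos: [0.4719, -0.3537, 0.0642]
tool_rot: [0.597, 0.802, 0.001, 0.0]
wrist_force: [4.5, 2.3, -3.1]
opening: 0.0233
gripper_force: 59.9
```

```bash
python3 look.py
```

```text
guide tcp [85.5 43.9] z 0.0642 ytool yaw 0.2905 tilt [ 0.     0.001 -1.   ] Fg [4.98 0.92] 17.1167
```

In the tool's units: -0.003 m / 0.5 = -0.006, -0.001 m / 0.5 = -0.002.

>>> {"name": "step_arm", "arguments": {
  "gripper": [0,0,0,0,0,0,0,0,0,0],
  "linear": [
    [0,-0.001,0],
    [0,-0.002,0],
    [0,-0.003,0],
    [0,-0.004,0],
    [0,-0.005,0],
    [0,-0.006,0],
    [0,-0.006,0],
    [0,-0.006,0],
    [0,-0.006,0],
    [0,-0.006,0]
  ],
  "turn": [
    [0,0,0],
    [0,0,0],
    [0,0,0],
    [0,0,0],
    [0,0,0],
    [0,0,0],
    [0,0,0],
    [0,0,0],
    [0,0,0],
    [0,0,0]
  ]
}}

```text
clock: 17.95
ee_pos: [0.4696, -0.3536, 0.0643]
tool_rot: [0.597, 0.802, 0.001, 0.0]
wrist_force: [3.9, 5.6, -3.4]
opening: 0.0239
gripper_force: 59.9
```

```bash
python3 look.py
```

```text
guide tcp [83.3 44.6] z 0.0643 ytool yaw 0.2911 tilt [ 0.001  0.002 -1.   ] Fg [5.4  4.15] 17.95
```

In the tool's units: -0.087 m / 0.5 = -0.174, -0.01 m / 0.5 = -0.02.

>>> {"name": "step_arm", "arguments": {
  "gripper": [0,0,0,0,0,0,0,0,0,0],
  "linear": [
    [0,0.034,0],
    [-0.02,0.046,0],
    [-0.1,0.046,0],
    [-0.17,0.032,0],
    [-0.174,0.02,0],
    [-0.174,0.015,0],
    [-0.174,0.01,0],
    [-0.174,0.005,0],
    [-0.174,0,0],
    [-0.174,-0.004,0]
  ],
  "turn": [
    [0,0,0],
    [0,0,0],
    [0,0,0],
    [0,0,0],
    [0,0,0],
    [0,0,0],
    [0,0,0],
    [0,0,0],
    [0,0,0],
    [0,0,0]
  ]
}}

```text
clock: 18.78
ee_pos: [0.4926, -0.4378, 0.0645]
tool_rot: [0.597, 0.803, 0.001, 0.001]
wrist_force: [3.6, -0.9, -6.1]
opening: 0.0237
gripper_force: 59.9
```

```bash
python3 look.py
```

```text
guide tcp [ 80.6 -42.6] z 0.0645 ytool yaw 0.2923 tilt [-0.001  0.002 -1.   ] Fg [ 3.17 -1.92] 18.7833
```

In the tool's units: -0.0065 m / 0.5 = -0.013, -0.002 m / 0.5 = -0.004.

>>> {"name": "step_arm", "arguments": {
  "gripper": [0,0,0,0,0,0,0,0,0,0],
  "linear": [
    [0,-0.002,0],
    [0,-0.004,0],
    [0,-0.006,0],
    [0,-0.008,0],
    [0,-0.01,0],
    [0,-0.012,0],
    [0,-0.013,0],
    [0,-0.013,0],
    [0,-0.013,0],
    [0,-0.013,0]
  ],
  "turn": [
    [0,0,0],
    [0,0,0],
    [0,0,0],
    [0,0,0],
    [0,0,0],
    [0,0,0],
    [0,0,0],
    [0,0,0],
    [0,0,0],
    [0,0,0]
  ]
}}

```text
clock: 19.62
ee_pos: [0.4854, -0.4413, 0.0645]
tool_rot: [0.598, 0.802, -0.0, 0.001]
wrist_force: [5.3, -0.6, -3.4]
opening: 0.0237
gripper_force: 59.9
```

```bash
python3 look.py
```

```text
guide tcp [ 72.7 -43.8] z 0.0645 ytool yaw 0.29 tilt [-0.001  0.001 -1.   ] Fg [ 4.9  -2.18] 19.6167
```

In the tool's units: 0.087 m / 0.5 = 0.174, 0.085 m / 0.5 = 0.17.

>>> {"name": "step_arm", "arguments": {
  "gripper": [0,0,0,0,0,0,0,0,0,0],
  "linear": [
    [0,0.04,0],
    [0.016,0.056,0],
    [0.096,0.056,0],
    [0.17,0.042,0],
    [0.174,0.033,0],
    [0.174,0.028,0],
    [0.174,0.023,0],
    [0.174,0.018,0],
    [0.174,0.013,0],
    [0.174,0.008,0]
  ],
  "turn": [
    [0,0,0],
    [0,0,0],
    [0,0,0],
    [0,0,0],
    [0,0,0],
    [0,0,0],
    [0,0,0],
    [0,0,0],
    [0,0,0],
    [0,0,0]
  ]
}}

```text
clock: 20.45
ee_pos: [0.465, -0.3572, 0.0643]
tool_rot: [0.598, 0.801, 0.001, 0.001]
wrist_force: [3.3, 1.4, -4.0]
opening: 0.0233
gripper_force: 59.9
```

```bash
python3 look.py
```

```text
guide tcp [77.8 42.6] z 0.0643 ytool yaw 0.2885 tilt [-0.001  0.002 -1.   ] Fg [3.55 0.41] 20.45
```

>>> {"name": "step_arm", "arguments": {
  "gripper": [0,0,0,0,0,0,0,0,0,0],
  "linear": [
    [0,-0.002,0],
    [0,-0.004,0],
    [0,-0.006,0],
    [0,-0.008,0],
    [0,-0.01,0],
    [0,-0.012,0],
    [0,-0.013,0],
    [0,-0.013,0],
    [0,-0.013,0],
    [0,-0.013,0]
  ],
  "turn": [
    [0,0,0],
    [0,0,0],
    [0,0,0],
    [0,0,0],
    [0,0,0],
    [0,0,0],
    [0,0,0],
    [0,0,0],
    [0,0,0],
    [0,0,0]
  ]
}}

```text
clock: 21.28
ee_pos: [0.4582, -0.3577, 0.0641]
tool_rot: [0.597, 0.802, 0.0, 0.0]
wrist_force: [3.4, 3.3, -3.6]
opening: 0.024
gripper_force: 59.9
```

```bash
python3 look.py L4
```

```text
guide tcp [71.2 44.1] z 0.0641 ytool yaw 0.2906 tilt [ 0.     0.001 -1.   ] Fg [4.24 2.16] 21.2833
170 160
```

View pics/L4.png

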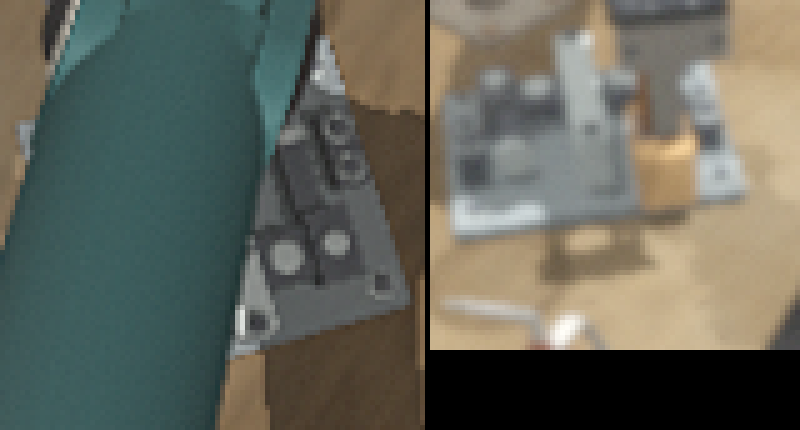

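In the tool's units: -0.087 m / 0.5 = -0.174, -0.085 m / 0.5 = -0.17.

>>> {"name": "step_arm", "arguments": {
  "gripper": [0,0,0,0,0,0,0,0,0,0],
  "linear": [
    [0,0.044,0],
    [-0.016,0.06,0],
    [-0.096,0.06,0],
    [-0.17,0.044,0],
    [-0.174,0.03,0],
    [-0.174,0.02,0],
    [-0.174,0.014,0],
    [-0.174,0.009,0],
    [-0.174,0.004,0],
    [-0.174,0,0]
  ],
  "turn": [
    [0,0,0],
    [0,0,0],
    [0,0,0],
    [0,0,0],
    [0,0,0],
    [0,0,0],
    [0,0,0],
    [0,0,0],
    [0,0,0],
    [0,0,0]
  ]
}}

```text
clock: 22.22
ee_pos: [0.4825, -0.4408, 0.0643]
tool_rot: [0.597, 0.802, -0.0, -0.0]
wrist_force: [0.3, -0.6, -3.5]
opening: 0.0237
gripper_force: 59.9
```

```bash
python3 look.py
```

```text
guide tcp [ 70.1 -42.5] z 0.0643 ytool yaw 0.2914 tilt [ 0. -0. -1.] Fg [ 0.1  -0.68] 22.2167
```

Nothing touches at TCP 70, so the right cap is already below 40. Both sides should be clear. I retreat, lift and carry the mallet to the pad.

In the tool's units: 0.178 m / 0.5 = 0.356, 0.16 m / 0.5 = 0.32.

>>> {"name": "step_arm", "arguments": {
  "gripper": [0,0,0,0,0,0,0,0,0,0],
  "linear": [
    [0,0.04,0],
    [0,0.09,-0.02],
    [0,0.11,-0.08],
    [0,0.12,-0.14],
    [0.06,0.16,-0.14],
    [0.12,0.2,-0.14],
    [0.19,0.24,-0.14],
    [0.26,0.28,-0.14],
    [0.32,0.3,-0.14],
    [0.356,0.314,-0.14]
  ],
  "turn": [
    [0,0,0],
    [0,0,0],
    [0,0,0],
    [0,0,0],
    [0,0,0],
    [0,0,0],
    [0,0,0],
    [0,0,0],
    [0,0,0],
    [0,0,0]
  ]
}}

```text
clock: 23.05
ee_pos: [0.5827, -0.2198, 0.1346]
tool_rot: [0.595, 0.804, 0.001, -0.001]
wrist_force: [-0.4, -0.3, -3.4]
opening: 0.0241
gripper_force: 59.9
```

```bash
python3 look.py L5
```

```text
guide tcp [230.7 139.4] z 0.1346 ytool yaw 0.2966 tilt [ 0.002  0.001 -1.   ] Fg [-0.46 -0.19] 23.05
170 160
```

View pics/L5.png

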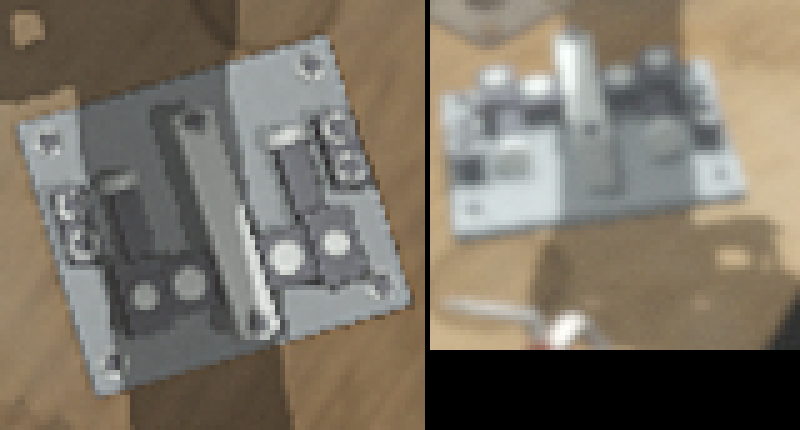

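Both caps are visible: left rear edge about (117,170), right rear edge about (284,125). The cheeks' front ends are at (85,263) and (355,187). I check these in the guide frame.

Run:
```python
from h import *
g=np.load('pics/guide.npz')
G=lambda c:((c[0]+.5)/5-.5+280,(c[1]+.5)/5-.5+200)
for nm,c,z in[('lcap',(117,170),.036),('rcap',(284,125),.036),('lcheek mouth',(85,265),.034),('rcheek mouth',(356,190),.034),('lshoe rear',(133,262),.040),('rshoe rear',(332,206),.040)]:
    print(nm,(g['Rg'].T@(onplane('top',*G(c),z)[:2]-g['t'])*1e3).round(1))
a=cv2.imread('pics/L5t.png');cv2.imwrite('pics/c5.png',cv2.resize(a[220:275,284:364],(800,550),interpolation=cv2.INTER_CUBIC))
```

```text
lcap [43.5 46.9]
rcap [ 41.5 -46.7]
lcheek mouth [-0.2 78. ]
rcheek mouth [ -2.6 -73.6]
lshoe rear [-6.  53.5]
rshoe rear [ -7.3 -57.4]
```

View pics/c5.png

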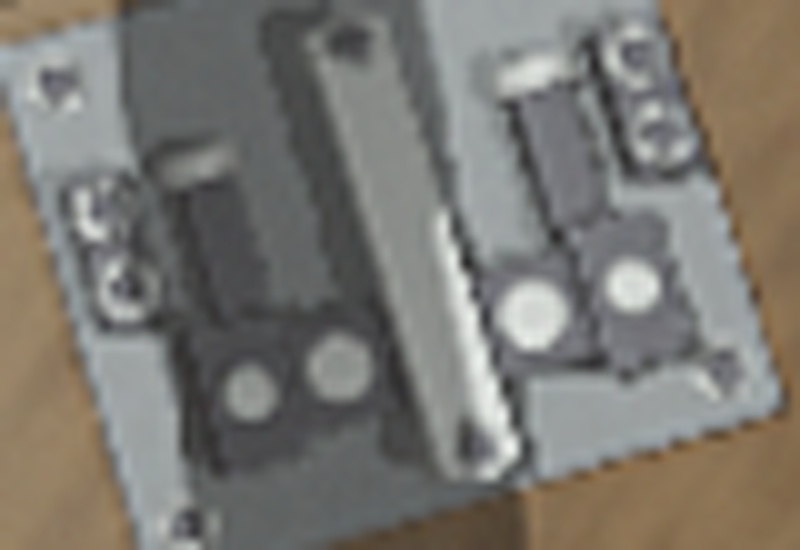

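The caps measure 43.5 (left) and 41.5 (right), and the shoes lie about 4–9 mm beyond the mouths. The left margin is the thinner one and time is plentiful, so I add one more gentle left tap.

In the tool's units: -0.142 m / 0.5 = -0.284, -0.096 m / 0.5 = -0.192.

>>> {"name": "step_arm", "arguments": {
  "gripper": [0,0,0,0,0,0,0,0,0,0],
  "linear": [
    [-0.048,-0.06,0],
    [-0.096,-0.12,0],
    [-0.144,-0.18,0],
    [-0.192,-0.236,0],
    [-0.192,-0.24,0.04],
    [-0.192,-0.24,0.09],
    [-0.192,-0.24,0.13],
    [-0.192,-0.24,0.14],
    [-0.192,-0.264,0.14],
    [-0.192,-0.284,0.14]
  ],
  "turn": [
    [0,0,0],
    [0,0,0],
    [0,0,0],
    [0,0,0],
    [0,0,0],
    [0,0,0],
    [0,0,0],
    [0,0,0],
    [0,0,0],
    [0,0,0]
  ]
}}

```text
clock: 23.98
ee_pos: [0.4732, -0.3592, 0.0646]
tool_rot: [0.597, 0.802, -0.0, 0.0]
wrist_force: [-0.0, -0.3, -2.8]
opening: 0.0239
gripper_force: 59.9
```

```bash
python3 look.py
```

```text
guide tcp [85.1 38.3] z 0.0646 ytool yaw 0.291 tilt [-0. -0. -1.] Fg [-0.11 -0.27] 23.9833
```

In the tool's units: -0.0175 m / 0.5 = -0.035, -0.016 m / 0.5 = -0.032.

>>> {"name": "step_arm", "arguments": {
  "gripper": [0,0,0,0,0,0,0,0,0,0],
  "linear": [
    [0.008,-0.008,0],
    [0.008,-0.016,0],
    [0.008,-0.02,0],
    [0.008,-0.023,0],
    [0.008,-0.026,0],
    [0.008,-0.029,0],
    [0.008,-0.032,0],
    [0.008,-0.035,0],
    [0.008,-0.035,0],
    [0.008,-0.035,0]
  ],
  "turn": [
    [0,0,0],
    [0,0,0],
    [0,0,0],
    [0,0,0],
    [0,0,0],
    [0,0,0],
    [0,0,0],
    [0,0,0],
    [0,0,0],
    [0,0,0]
  ]
}}

```text
clock: 24.82
ee_pos: [0.4574, -0.3593, 0.0645]
tool_rot: [0.597, 0.802, 0.001, 0.001]
wrist_force: [4.6, 1.6, -3.9]
opening: 0.0236
gripper_force: 59.9
```

```bash
python3 look.py
```

```text
guide tcp [70.  42.8] z 0.0645 ytool yaw 0.291 tilt [-0.001  0.003 -1.   ] Fg [4.9  0.19] 24.8167
```

In the tool's units: -0.0025 m / 0.5 = -0.005, -0.001 m / 0.5 = -0.002.

>>> {"name": "step_arm", "arguments": {
  "gripper": [0,0,0,0,0,0,0,0,0,0],
  "linear": [
    [0,-0.001,0],
    [0,-0.002,0],
    [0,-0.003,0],
    [0,-0.004,0],
    [0,-0.005,0],
    [0,-0.005,0],
    [0,-0.005,0],
    [0,-0.005,0],
    [0,-0.005,0],
    [0,-0.005,0]
  ],
  "turn": [
    [0,0,0],
    [0,0,0],
    [0,0,0],
    [0,0,0],
    [0,0,0],
    [0,0,0],
    [0,0,0],
    [0,0,0],
    [0,0,0],
    [0,0,0]
  ]
}}

```text
clock: 25.65
ee_pos: [0.4551, -0.3596, 0.0645]
tool_rot: [0.597, 0.802, 0.001, 0.001]
wrist_force: [3.9, 2.4, -2.5]
opening: 0.0235
gripper_force: 59.9
```

```bash
python3 look.py
```

```text
guide tcp [67.7 43.1] z 0.0645 ytool yaw 0.2912 tilt [-0.     0.003 -1.   ] Fg [4.48 1.16] 25.65
```

In the tool's units: 0.163 m / 0.5 = 0.326, -0.07 m / 0.5 = -0.14.

>>> {"name": "step_arm", "arguments": {
  "gripper": [0,0,0,0,0,0,0,0,0,0],
  "linear": [
    [0,0.04,0],
    [0,0.09,-0.02],
    [0,0.11,-0.08],
    [0,0.14,-0.14],
    [0.04,0.19,-0.14],
    [0.08,0.24,-0.14],
    [0.12,0.28,-0.14],
    [0.16,0.31,-0.14],
    [0.188,0.326,-0.13],
    [0.188,0.326,-0.09]
  ],
  "turn": [
    [0,0,0],
    [0,0,0],
    [0,0,0],
    [0,0,0],
    [0,0,0],
    [0,0,0],
    [0,0,0],
    [0,0,0],
    [0,0,0],
    [0,0,0]
  ]
}}

```text
clock: 26.48
ee_pos: [0.5855, -0.2194, 0.1117]
tool_rot: [0.595, 0.804, 0.001, 0.002]
wrist_force: [0.9, -0.2, -3.0]
opening: 0.0239
gripper_force: 59.9
```

```bash
python3 look.py L6
python3 - <<'E'
from h import *
a=cv2.imread('pics/L6.png')[:, :425]; b=cv2.imread('pics/L6s.png')
C=np.zeros((430,800,3),np.uint8);C[:,:425]=a
u,v=map(int,proj('side',[.5825,-.222,.08]));C[:375,425:]=cv2.resize(b[v-35:v+40,u-40:u+35],(375,375),interpolation=3);cv2.imwrite('pics/c6.png',C)
E
```

```text
guide tcp [233.5 139. ] z 0.1117 ytool yaw 0.2963 tilt [-0.001  0.004 -1.   ] Fg [ 0.83 -0.47] 26.4833
170 160
```

View pics/c6.png

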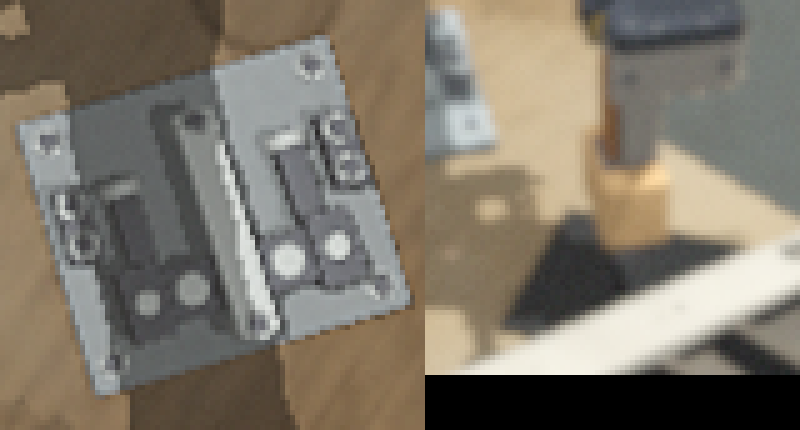

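The carrier advanced a bit further (left cap now about (120,178)). The mallet hangs upright over the pad. I lower it.

In the tool's units: 0.0555 m / 0.5 = 0.111, 0.055 m / 0.5 = 0.11.

>>> {"name": "step_arm", "arguments": {
  "gripper": [0,0,0,0,0,0,0,0,0,0],
  "linear": [
    [-0.002,-0.004,0.03],
    [-0.004,-0.006,0.06],
    [-0.004,-0.006,0.084],
    [-0.004,-0.006,0.096],
    [-0.004,-0.006,0.102],
    [-0.004,-0.006,0.106],
    [-0.004,-0.006,0.108],
    [-0.004,-0.006,0.11],
    [-0.004,-0.006,0.111],
    [-0.004,-0.006,0.111]
  ],
  "turn": [
    [0,0,0],
    [0,0,0],
    [0,0,0],
    [0,0,0],
    [0,0,0],
    [0,0,0],
    [0,0,0],
    [0,0,0],
    [0,0,0],
    [0,0,0]
  ]
}}

```text
clock: 27.42
ee_pos: [0.5805, -0.2269, 0.054]
tool_rot: [0.598, 0.802, 0.0, 0.0]
wrist_force: [1.0, -0.5, -3.9]
opening: 0.024
gripper_force: 59.9
```

Not yet on the pad (the full weight is still carried), so I go slightly lower.

In the tool's units: 0.0015 m / 0.5 = 0.003, 0.0012 m / 0.5 = 0.0024.

>>> {"name": "step_arm", "arguments": {
  "gripper": [0,0,0,0,0,0,0,0,0,0],
  "linear": [
    [0,0,0.0006],
    [0,0,0.0012],
    [0,0,0.0018],
    [0,0,0.0024],
    [0,0,0.003],
    [0,0,0.003],
    [0,0,0.003],
    [0,0,0.003],
    [0,0,0.003],
    [0,0,0.003]
  ],
  "turn": [
    [0,0,0],
    [0,0,0],
    [0,0,0],
    [0,0,0],
    [0,0,0],
    [0,0,0],
    [0,0,0],
    [0,0,0],
    [0,0,0],
    [0,0,0]
  ]
}}

```text
clock: 28.25
ee_pos: [0.5805, -0.227, 0.0535]
tool_rot: [0.598, 0.802, -0.0, 0.0]
wrist_force: [-3.9, 1.2, 8.2]
opening: 0.0239
gripper_force: 59.9
```

On the pad. I ease off and open.

>>> {"name": "step_arm", "arguments": {
  "gripper": [0,0,0.3,0.35,0.5,0.6,0.7,0.8,0.9,1],
  "linear": [
    [0,0,-0.001],
    [0,0,-0.0016],
    [0,0,-0.0016],
    [0,0,-0.0016],
    [0,0,-0.0016],
    [0,0,-0.0016],
    [0,0,-0.0016],
    [0,0,-0.0016],
    [0,0,-0.0016],
    [0,0,-0.0016]
  ],
  "turn": [
    [0,0,0],
    [0,0,0],
    [0,0,0],
    [0,0,0],
    [0,0,0],
    [0,0,0],
    [0,0,0],
    [0,0,0],
    [0,0,0],
    [0,0,0]
  ]
}}

```text
clock: 29.08
ee_pos: [0.5803, -0.2269, 0.0528]
tool_rot: [0.598, 0.802, -0.0, 0.0]
wrist_force: [-0.4, -0.7, 0.3]
opening: 0.07
gripper_force: 0.0
```

In the tool's units: -0.06 m / 0.5 = -0.12, -0.03 m / 0.5 = -0.06.

>>> {"name": "step_arm", "arguments": {
  "gripper": [1,1,1,1,1,1,1,1,1,1],
  "linear": [
    [0,0,0],
    [0,0,0],
    [0,0,0],
    [0,0,0],
    [0,0,0],
    [0,0,0],
    [0,0,0],
    [0,0,-0.02],
    [0,0,-0.06],
    [0,0,-0.12]
  ],
  "turn": [
    [0,0,0],
    [0,0,0],
    [0,0,0],
    [0,0,0],
    [0,0,0],
    [0,0,0],
    [0,0,0],
    [0,0,0],
    [0,0,0],
    [0,0,0]
  ]
}}

```text
clock: 29.92
ee_pos: [0.5785, -0.2262, 0.1117]
tool_rot: [0.597, 0.802, -0.001, -0.002]
wrist_force: [-0.2, 0.8, -0.2]
opening: 0.0916
gripper_force: 0.0
```

In the tool's units: -0.12 m / 0.5 = -0.24, -0.11 m / 0.5 = -0.22.

>>> {"name": "step_arm", "arguments": {
  "gripper": [1,1,1,1,1,1,1,1,1,1],
  "linear": [
    [0,0,-0.06],
    [0,0,-0.12],
    [0,0,-0.18],
    [0,0,-0.22],
    [0,0,-0.24],
    [0,0,-0.24],
    [0,0,-0.24],
    [0,0,-0.24],
    [0,0,-0.24],
    [0,0,-0.24]
  ],
  "turn": [
    [0,0,0],
    [0,0,0],
    [0,0,0],
    [0,0,0],
    [0,0,0],
    [0,0,0],
    [0,0,0],
    [0,0,0],
    [0,0,0],
    [0,0,0]
  ]
}}

```text
clock: 30.75
ee_pos: [0.5796, -0.2266, 0.2313]
tool_rot: [0.597, 0.802, -0.0, -0.001]
wrist_force: [-0.5, 0.2, -0.5]
opening: 0.0921
gripper_force: 0.0
```

```bash
python3 look.py L7
python3 - <<'E'
from h import *
a=cv2.imread('pics/L7.png')[:, :425]; b=cv2.imread('pics/L7s.png')
C=np.zeros((430,800,3),np.uint8);C[:,:425]=a
u,v=map(int,proj('side',[.5825,-.222,.08]));C[:375,425:]=cv2.resize(b[v-35:v+40,u-40:u+35],(375,375),interpolation=3);cv2.imwrite('pics/c7.png',C)
g=np.load('pics/guide.npz')
E
```

```text
guide tcp [225.7 133.8] z 0.2313 ytool yaw 0.2901 tilt [ 0.002 -0.002 -1.   ] Fg [-0.4   0.31] 30.75
170 160
```

View pics/c7.png

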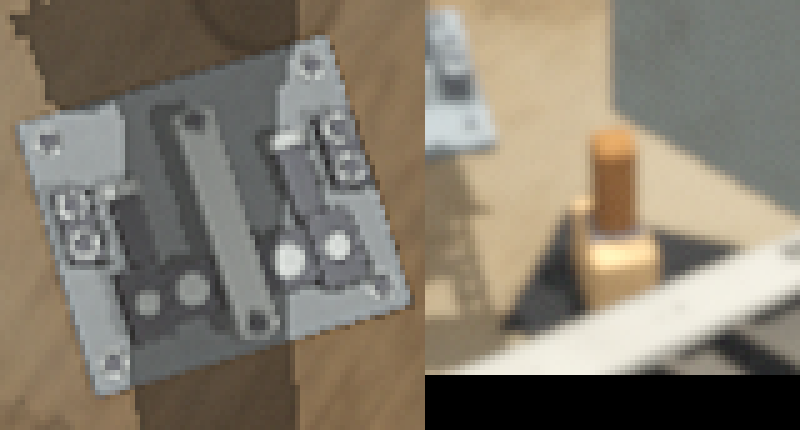

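The mallet stands upright on the pad at (615,220) with the hand clear. The carrier's shoes lie past both cheeks, with the caps at about (120,180) and (285,132). I hand the job in.

```bash
python3 -c "
from station import manip
print(manip.finish_job())"
```

```text
the job is handed in; nothing more can be done
None
```

I walked the carrier out with alternating light taps until both end shoes were clear of the cheeks by my measurements, stood the mallet upright on the pad and released it, and handed the job in at about 31 s; no verdict was shown.

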